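# Sort two sample pots, then hold the dock's lock open with its key

## Task

Sort the two sample pots into the hand-over dock: the yellow-lidded pot passed and goes in the green nest, the red-lidded pot is a reject and goes in the red nest, both standing flat on the nest floor and let go. Then take the blue key from its stand, ease it past the sticky pins (wiggle it a little if it sticks) fully home into the dock's lock, and turn it a full quarter turn clockwise (seen from above) to its stop, so that the steel bolt draws back and frees the tray. The lock springs back when let go, so finish still gripping the key and holding it turned; leave the white-lidded pot, the small ampoule and the syringe where they are.

Things in the scene. Friction and masses are not known exactly. Their poses are not given: they have to be found in the camera images.
- yellow_pot: white sample pot with a YELLOW screw lid (fixed on), 49 mm diameter over the lid, 50 mm tall, body 44 mm diameter up to 37 mm, lid from 37 to 50 mm; loose, upright, 20 to 50 g. Origin: centre of its underside, z up. Stands on the left part of the counter; which of the two pots is nearer the dock varies
- red_pot: the same pot with a RED lid, same size and origin
- green_nest: green round cup fixed in the dock, outer diameter 62 mm, inner diameter 52 mm, 18 mm tall, its floor 4 mm thick; origin: centre of its underside, so a seated pot's origin is 4 mm above it (12 mm above the counter). The green and red nests may be swapped
- red_nest: the same cup in red
- dock: fixed dark steel base 110 (x) by 250 (y) by 6 mm with an aluminium tray, yaw within 0.2 rad. Origin: centre of its underside. Nest centres at y = +85 and +5 mm in its frame, lock at y = -75 mm: a round grey post, 49 mm diameter (58 mm at its foot), with a brass plug, face 65 mm above the counter; a steel bolt runs from its foot to the tray
- keyway (a point): centre of the slot's mouth on the plug's face, 65 mm above the counter; turns with the plug; x along the slot, z up. Slot 16 (x) by 6.6 (y) mm, 32 deep, flared to 10.6 mm in y at the mouth. Sticky sprung pins jut in 3 mm from the +x end 11 mm deep and the -x end 19 mm deep; each resists with up to 10 to 16 N for a moment and yields to a slow push with 0.5 mm wiggles
- plug (a joint): turn of the lock plug, rad: 0 with the slot along the dock's x, grows clockwise seen from above, stop at 1.571 (quarter turn). A spring turns it back (0.02 N m at 0, 0.08 N m at the stop). The key has 0.12 rad of play in the slot and may twist in the fingers: grip hard (about 45 N) and turn the hand 0.1 to 0.2 rad further
- key: upright key, 50 g. Origin: centre of the shoulder's underside; x along the blade's width, z up; same both ways round. Blade 14 (x) by 5 (y) mm, round tip 27.5 mm below origin; shoulder 26x12x4 mm; blue bow 32 (x) by 10 (y) mm, 4 to 40 mm above origin: grip it across y, fingertips 6 mm or more above origin. Fully home: origin at point keyway, shoulder on the plug's face, x along the slot
- key_stand: fixed black block 60 x 50 mm, 40 mm tall, on the right part of the counter, with a loose slot (18 x 9 mm, 32 mm deep) from which the key lifts straight out; its shoulder rests on the block's top; origin: centre of its underside, x along the slot
- white_pot: bystander: white-lidded sample pot, 51 mm diameter, 74 mm tall, standing behind the two pots; origin at its underside
- ampoule: bystander: small orange-capped ampoule, 19 mm diameter, 40 mm tall, near the counter's front edge; origin at its underside
- syringe: bystander: syringe 136 mm long, 12 mm high, lying near the counter's front edge; origin at its underside

How it is judged:
By the outcome, as a careful person would: the job done as asked, in the order asked, and still so for the second after the job is handed in, while the arm keeps its last pose, push and grip.
It also fails if it takes over 70 s, if anything falls off the work surface, if the arm or the gripper's body presses on something with over 40 N, if the wrist force passes 120 N, or if a joint passes its speed limit or range.

## Robot

A 6-joint arm with a two-finger parallel gripper is mounted at the origin on a cart in front of the work surface, level with it; the furniture and walls round the work are solid. World frame = base frame: x ahead of the robot, y to its left, z up, the work surface at z = 0. Lengths are in m, angles in rad, forces in N, time in s.
With the tool pointing down it reaches from about 0.35 to 0.8 m from the base axis. Payload 7.3 kg.
Tool frame: the origin (TCP) lies at the very end of the fingers, on their centre line; the grasp point (between the pads) lies 19 mm behind it; z points along the fingers, y is the line along which they close (so a half turn about z gives the same grasp; the last joint's range is limited). The gripper opens to 85 mm and grips with 20 to 120 N. Pads are 22 mm wide; open, the fingers measure 114 mm over their backs; the gripper's body (76 mm by 85 mm) begins 54 mm behind the grasp point. The pads swing forward as they close: fully open they stand 13 mm farther back than shut.
Start: joints at [-1.264, 0.342, 1.524, -0, 1.275, -0.146], TCP at [0.23, -0.472, 0.209] pointing down, gripper open.
Joint ranges: [-2.53, 2.53], [-0.77, 2.02], [0.04, 2.7], [-1, 4.14], [0.28, 2.66], [-3.11, 3.11]. Speed limits (rad/s): [2.57, 2.57, 3.14, 3.14, 3.14, 3.14].

## Interface

Orientations are given as a unit quaternion [x, y, z, w].
In Python, from workcell import env, viewer gives the robot as it stands. The module is installed in compiled form; this text tells all that it offers.
- The arm moves only by the tool carry_out, never from a script. Its argument "increments" is a list of rows, each a list of 2 entries, a list of its own where there are three numbers: the shift along the tool's x, y, z in mm, then the turn about the tool's z in degrees. In form: [[[x, y, z], turn], ...]. A call has exactly 5 rows; each row shifts and turns the commanded pose from where the row before left it, along the tool's axes as they then stand; what a row does not reach is not made up. A row lasts 1/12 s, in which the tool goes at most 41.7 mm and 7.16 degrees, less where a joint would pass 70% of its speed; a pose out of reach is approached as far as the arm can. A call is refused whole if a number of a shift passes 41.7 or a number of a turn 7.16, either way. A call with a gripper value outside its range is refused whole. "grip" is the closure in counts, from 0 (fully open) to 255 (shut), set as the call begins (left out, the last holds). The fingers move at their own pace and stop on an object; "grip_force" is the grip in N (left out, the last holds). Time passes only in rows, so rows that do not move let the fingers close, or fill a call up. It gives the time, the measured TCP pose, the force, the opening and the grip force at its end, in the units of the state.
- env.observe(): the state, without advancing time (a new reading comes with each control period).
- viewer.snapshot(name): name is "scene" or "top" or "wrist"; returns a dict with "color" (400x640x3 uint8, red, green, blue), "range_z" (400x640 float32, m along the optical axis (not along the pixel's ray), 0 where there is no reading), "fx", "fy", "cx", "cy" (pixels), "dist" ([k1, k2, p1, p2, k3] as OpenCV has them; the pictures are not rectified), "xyz" and "orientation" of the camera in the world. Camera axes: x right, y up, looking along -z (the intrinsics and any distortion apply to the point x, -y, -z); pixel columns grow to the right and rows downward; lengths in m; the calibration is good to about 2 mm. A picture is of the moment at which its call begins.
- env.finish_job(): hands the job in; it is judged then, once.
The state is a dict: "time_s": time; "joints": joint angles; "joint_velocities": joint speeds; "effort": joint torques, N m; "eef_pos": TCP position; "tool_rot": TCP orientation; "force": force on the tool from outside, world axes, zero at the start; "wrist_torque": the same for the moment, N m; "finger_gap": opening from 0.0 (shut) to 1.0 (fully open); "grip_force": force on a finger pad.
Only numpy, scipy, OpenCV 4.12 (cv2) and the standard library are available. Lean on these libraries where they do the work, as an engineer would, in place of code of your own. Each camera call takes 0.05 s, during which the arm holds its last target. There are 200 camera calls.

## Working session

There is one attempt and no reset: what is moved stays moved. The work goes in short steps, Python scripts to look and compute and a tool call to move; the robot and the scene stay as the last step left them, time stands still between calls to the robot, and variables do not carry over. Pictures are saved under pics/ and viewed, at most 10 in all, crops included, and the job is handed in when it is done.

Besides the shell and the picture viewer there is one more tool, called after ">>>" as name(argument=value, ...) on one line, values as JSON. carry_out: Moves the arm, as the interface text tells. Its arguments: {"type":"object","properties":{"increments":{"type":"array","items":{"type":"array"}},"grip":{"type":"number"},"grip_force":{"type":"number"}},"required":["increments"]}

```bash
mkdir -p pics
cat > h.py <<'E'
import numpy as np, cv2
from scipy.spatial.transform import Rotation as R
from workcell import env, viewer
def snap(n,f):
    s=viewer.snapshot(n); cv2.imwrite('pics/'+f+'.png',s['color'][:,:,::-1]); np.save('pics/'+f+'.npy',s,allow_pickle=True); return s
def cloud(s):
    h,w=s['range_z'].shape
    K=np.array([[s['fx'],0,s['cx']],[0,s['fy'],s['cy']],[0,0,1.]])
    u,v=np.meshgrid(np.arange(w),np.arange(h))
    p=cv2.undistortPoints(np.stack([u,v],-1).reshape(-1,1,2).astype(np.float64),K,np.array(s['dist'],float)).reshape(h,w,2)
    z=s['range_z']
    P=np.stack([p[...,0]*z,-p[...,1]*z,-z],-1)
    return R.from_quat(s['orientation']).apply(P.reshape(-1,3)).reshape(h,w,3)+np.array(s['xyz'])
E
python3 - <<'E'
from h import *
s=snap('top','top1');print(s['xyz'],s['orientation'],s['fx'],s['dist'])
s2=snap('scene','sc1');print(s2['xyz'])
print(env.observe())
E
```

```text
[0.33192788 0.02700408 1.16713743] [-0.04370049  0.05347625  0.70700831 -0.70382513] 479.41856346712905 [0.00931593 0.         0.         0.         0.        ]
[-0.01352721  0.87406465  0.83963026]
{'time_s': 0.1, 'joints': array([-1.26398602e+00,  3.42648163e-01,  1.52490280e+00,  3.10902756e-05,
        1.27539890e+00, -1.46017488e-01]), 'joint_velocities': array([ 0.00028372, -0.00156439, -0.0033229 , -0.00092407,  0.00058282,
       -0.00012743]), 'effort': array([ 7.77159694e-04, -4.34448516e+01, -2.46490735e+01, -2.32090888e-04,
        4.58239781e-03,  1.44269245e-05]), 'eef_pos': array([ 0.22959859, -0.47171385,  0.20830453]), 'tool_rot': array([ 9.74478478e-01,  2.24479924e-01, -3.96779588e-05, -6.77607564e-04]), 'force': array([0.13663938, 0.0027567 , 0.10332532]), 'wrist_torque': array([0.03346899, 0.02459415, 0.0555271 ]), 'grip_force': 0.0, 'finger_gap': 1.0016884296453958}
```

View pics/top1.png

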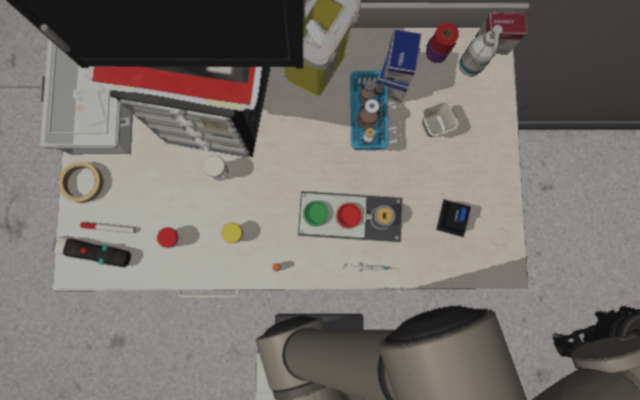

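View pics/sc1.png

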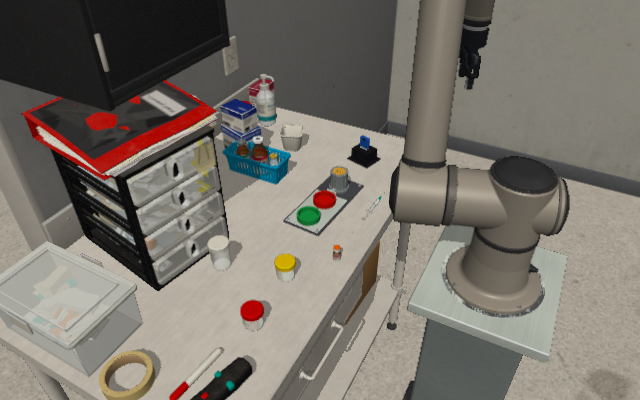

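The top view shows yellow at (232,233), red at (168,238), green nest (316,213), red nest (349,216), lock (384,216) and key/stand (460,214)/(454,217). The scene view agrees.

```bash
cat > m1.py <<'E'
from h import *
def circ(P):
    A=np.c_[2*P[:,:2],np.ones(len(P))];b=(P[:,:2]**2).sum(1);c=np.linalg.lstsq(A,b,rcond=None)[0];return c[:2],np.sqrt(c[2]+c[:2]@c[:2])
for f in ['top1','sc1']:
    s=np.load(f'pics/{f}.npy',allow_pickle=True).item();C=cloud(s);hsv=cv2.cvtColor(s['color'],cv2.COLOR_RGB2HSV)
    H,S,V=[hsv[...,i].astype(int) for i in range(3)]
    def rep(n,m,zr,box):
        m=m&(C[...,2]>zr[0])&(C[...,2]<zr[1])&(C[...,0]>box[0])&(C[...,0]<box[1])&(C[...,1]>box[2])&(C[...,1]<box[3])
        P=C[m]
        if len(P)<5: print(f,n,len(P));return P
        mr,_,a=cv2.minAreaRect((P[:,:2]*1000).astype(np.float32))
        print(f,n,len(P),'med',np.median(P,0).round(4),'rect',np.round(mr,1),np.round(_,1),round(a,1),'mean',P.mean(0).round(4));return P
    W=(0.2,0.7,-.5,.6)
    red=(S>150)&((H<8)|(H>172))
    rep('yellow',(S>120)&(H>20)&(H<35),(.04,.06),(.25,.6,.1,.5))
    rep('redlid',red,(.04,.06),(.25,.6,.1,.6))
    rep('green',(S>100)&(H>45)&(H<85),(.0,.04),(.3,.6,-.2,.2))
    rep('rednest',red,(.0,.04),(.3,.6,-.2,.1))
    rep('brass',(S>80)&(H>10)&(H<30),(.055,.075),(.3,.6,-.3,.1))
    rep('posttop',V>=0,(.055,.075),(.3,.6,-.25,-.05))
    rep('key',(S>120)&(H>95)&(H<130),(.04,.1),(.25,.6,-.45,-.2))
    rep('stand',V<80,(.03,.045),(.25,.6,-.45,-.2))
    rep('counter',V>=0,(-.02,.02),(.35,.4,.2,.25))
    rep('ampoule',V>=0,(.03,.05),(.2,.4,.0,.2))
    rep('white',V>=0,(.06,.085),(.4,.6,.15,.35))
    rep('all lids',V>=0,(.044,.06),(.3,.42,.1,.5))
E
python3 m1.py
python3 - <<'E'
import cv2
im=cv2.imread('pics/top1.png')[180:250,290:480]
im2=cv2.imread('pics/sc1.png')[120:240,270:400]
a=cv2.resize(im,(760,280),interpolation=cv2.INTER_CUBIC);b=cv2.resize(im2,(325,300),interpolation=cv2.INTER_CUBIC)
b=cv2.copyMakeBorder(b,0,0,0,760-325,cv2.BORDER_CONSTANT)
cv2.imwrite('pics/crop1.png',cv2.vconcat([a,b]))
E
```

```text
top1 yellow 292 med [0.4276 0.2128 0.0493] rect [427.1 213.5] [44.2 42.4] 45.3 mean [0.4271 0.2132 0.0494]
top1 redlid 284 med [0.4171 0.3623 0.0494] rect [411.7 448.2] [ 42.5 215.4] 3.5 mean [0.4164 0.3642 0.0494]
top1 green 443 med [0.4767 0.0161 0.0125] rect [428.4 -62.1] [240.9  56.5] 59.1 mean [0.4759 0.0163 0.0146]
top1 rednest 441 med [ 0.4714 -0.0641  0.0126] rect [470.2 -62. ] [56.  54.2] 89.6 mean [ 0.471  -0.0631  0.0147]
top1 brass 175 med [ 0.4649 -0.1419  0.0646] rect [ 464.8 -141.5] [33.2 33.2] 88.1 mean [ 0.465  -0.1417  0.0645]
top1 posttop 346 med [ 0.4649 -0.1428  0.0646] rect [ 464.9 -142.7] [47.  49.5] 1.0 mean [ 0.465  -0.1424  0.0646]
top1 key 105 med [ 0.4646 -0.3187  0.0767] rect [ 467.4 -326.2] [22.1 37.9] 76.9 mean [ 0.4648 -0.3195  0.072 ]
top1 stand 431 med [ 0.4626 -0.3142  0.0397] rect [ 465.8 -320.9] [51.3 60.8] 74.6 mean [ 0.4646 -0.3173  0.0394]
top1 counter 436 med [ 0.3743  0.2244 -0.0005] rect [374.5 224.9] [49.9 48.4] 89.6 mean [ 0.3744  0.2247 -0.0005]
top1 ampoule 42 med [0.349 0.11  0.04 ] rect [348. 110.] [14.9 14.6] 46.2 mean [0.3483 0.11   
[... 837 characters left out ...]
47.7 48.8] 23.1 mean [ 0.4642 -0.1357  0.0625]
sc1 key 96 med [ 0.4653 -0.3143  0.0662] rect [ 465.6 -314.5] [29.1 23.7] 17.3 mean [ 0.4655 -0.3144  0.065 ]
sc1 stand 175 med [ 0.4563 -0.3061  0.0381] rect [ 465.  -317.8] [57.4 61. ] 72.9 mean [ 0.4617 -0.308   0.0377]
sc1 counter 367 med [ 0.3752  0.225  -0.0015] rect [375. 225.] [49.7 49.8] 0.2 mean [ 0.3752  0.2249 -0.0015]
sc1 ampoule 45 med [0.3474 0.1163 0.0379] rect [348.8 114.2] [14.6 16.4] 34.7 mean [0.3474 0.1157 0.037 ]
sc1 white 302 med [0.5767 0.2625 0.0718] rect [578.2 258.2] [50.3 43.2] 90.0 mean [0.5773 0.2615 0.0709]
sc1 all lids 293 med [0.4105 0.3599 0.0489] rect [407.1 294.1] [193.7  25.3] 90.0 mean [0.4095 0.326  0.0488]
```

View pics/crop1.png

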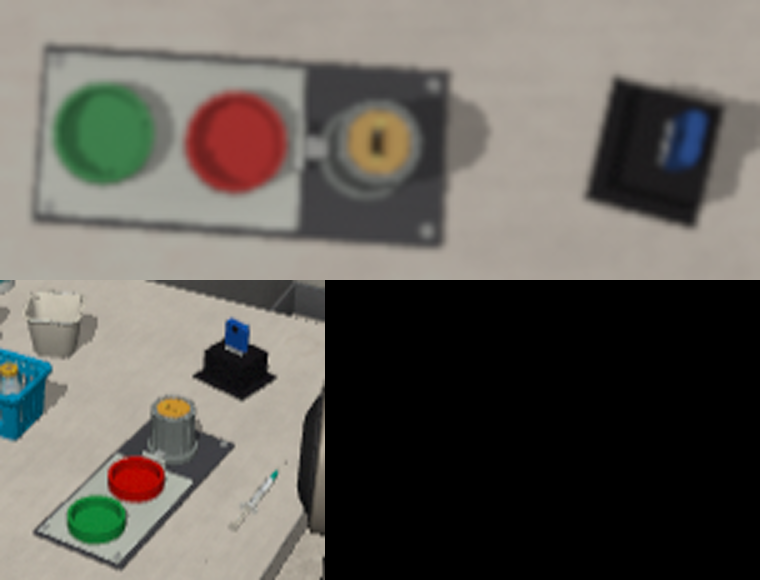

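```bash
cat > plan.py <<'E'
from h import *
import sys
def st():
    o=env.observe(); r=R.from_quat(o['tool_rot']).as_matrix()
    return np.array(o['eef_pos'])*1000,np.degrees(np.arctan2(r[1,0],r[0,0])),o
def plan(*wps,cur=None):
    # wps: (x,y,z mm, phi deg, rows); turn +t lowers phi
    p,f,o=st() if cur is None else cur
    rows=[]
    for x,y,z,ph,n in wps:
        t=np.array([x,y,z],float); d=(t-p)/n; dt=-((ph-f+180)%360-180)/n
        for i in range(n):
            a=np.radians(f); g=t-p if n-i==1 else d
            tx=np.round([g[0]*np.cos(a)+g[1]*np.sin(a), g[0]*np.sin(a)-g[1]*np.cos(a), -g[2]],0 if n>1 else 1); tt=round(dt,1)
            rows.append([tx.tolist(),tt])
            p=p+np.array([tx[0]*np.cos(a)+tx[1]*np.sin(a),tx[0]*np.sin(a)-tx[1]*np.cos(a),-tx[2]]); f-=tt
    for i in range(0,len(rows),5): print(rows[i:i+5])
    print('end',p.round(1),round(f,1))
    return p,f,o
def show():
    p,f,o=st(); ax=R.from_quat(o['tool_rot']).as_matrix()[:,2]
    print('t',round(o['time_s'],2),'p',p.round(1),'phi',round(f,2),'zax',ax.round(4),'F',np.round(o['force'],1),'gap',round(o['finger_gap'],3),'gf',round(o['grip_force'],1),'j',np.round(o['joints'],2))
E
python3 -c "
from plan import *
show();plan((450,-300,205,26,8),(427,213.5,150,86,17))"
```

```text
t 0.1 p [ 229.6 -471.7  208.3] phi 25.94 zax [-4.0e-04  1.3e-03 -1.0e+00] F [0.1 0.  0.1] gap 1.002 gf 0.0 j [-1.26  0.34  1.52  0.    1.28 -0.15]
[[[34.0, -7.0, 0.0], np.float64(-0.0)], [[34.0, -7.0, 0.0], np.float64(-0.0)], [[34.0, -7.0, 0.0], np.float64(-0.0)], [[34.0, -7.0, 0.0], np.float64(-0.0)], [[34.0, -7.0, 0.0], np.float64(-0.0)]]
[[[34.0, -7.0, 0.0], np.float64(-0.0)], [[34.0, -7.0, 0.0], np.float64(-0.0)], [[35.0, -9.0, 3.0], np.float64(-0.0)], [[12.0, -28.0, 3.0], np.float64(-3.5)], [[14.0, -27.0, 3.0], np.float64(-3.5)]]
[[[15.0, -26.0, 3.0], np.float64(-3.5)], [[17.0, -25.0, 3.0], np.float64(-3.5)], [[18.0, -24.0, 3.0], np.float64(-3.5)], [[20.0, -23.0, 3.0], np.float64(-3.5)], [[21.0, -22.0, 3.0], np.float64(-3.5)]]
[[[22.0, -20.0, 3.0], np.float64(-3.5)], [[24.0, -19.0, 3.0], np.float64(-3.5)], [[25.0, -17.0, 3.0], np.float64(-3.5)], [[26.0, -16.0, 3.0], np.float64(-3.5)], [[27.0, -14.0, 3.0], np.float64(-3.5)]]
[[[28.0, -13.0, 3.0], np.float64(-3.5)], [[28.0, -11.0, 3.0], np.float64(-3.5)], [[29.0, -9.0, 3.0], np.float64(-3.5)], [[29.0, -7.0, 3.0], np.float64(-3.5)], [[29.0, -6.0, 7.0], np.float64(-3.5)]]
end [426.8 213.6 150.3] 85.4
```

>>> carry_out(increments=[[[34,-7,0],0],[[34,-7,0],0],[[34,-7,0],0],[[34,-7,0],0],[[34,-7,0],0]], grip=0)

```text
time_s: 0.52
eef_pos: [0.3681, -0.365, 0.2086]
tool_rot: [0.975, 0.224, -0.0, -0.0]
force: [0.5, -1.6, 0.8]
finger_gap: 0.999
grip_force: 0.0
```

>>> carry_out(increments=[[[34,-7,0],0],[[34,-7,0],0],[[35,-9,3],0],[[12,-28,3],-3.5],[[14,-27,3],-3.5]])

```text
time_s: 0.93
eef_pos: [0.448, -0.2381, 0.1988]
tool_rot: [0.958, 0.285, -0.0, -0.001]
force: [0.4, 0.4, 1.0]
finger_gap: 1.005
grip_force: 0.0
```

>>> carry_out(increments=[[[15,-26,3],-3.5],[[17,-25,3],-3.5],[[18,-24,3],-3.5],[[20,-23,3],-3.5],[[21,-22,3],-3.5]])

```text
time_s: 1.35
eef_pos: [0.4394, -0.0873, 0.1845]
tool_rot: [0.904, 0.427, -0.0, -0.0]
force: [0.9, 0.6, -0.7]
finger_gap: 0.998
grip_force: 0.0
```

>>> carry_out(increments=[[[22,-20,3],-3.5],[[24,-19,3],-3.5],[[25,-17,3],-3.5],[[26,-16,3],-3.5],[[27,-14,3],-3.5]])

```text
time_s: 1.77
eef_pos: [0.4335, 0.0641, 0.1696]
tool_rot: [0.829, 0.56, -0.0, -0.0]
force: [0.1, 0.4, -0.7]
finger_gap: 0.999
grip_force: 0.0
```

>>> carry_out(increments=[[[28,-13,3],-3.5],[[28,-11,3],-3.5],[[29,-9,3],-3.5],[[29,-7,3],-3.5],[[29,-6,7],-3.5]])

```text
time_s: 2.18
eef_pos: [0.4269, 0.2149, 0.151]
tool_rot: [0.734, 0.68, 0.0, 0.0]
force: [0.9, -0.6, 0.9]
finger_gap: 0.998
grip_force: 0.0
```

Run:
```python
from plan import *
show()
s=snap('wrist','w1');C=cloud(s);print(s['xyz'])
m=(C[...,2]>.044)&(C[...,2]<.056)&(np.hypot(C[...,0]-.427,C[...,1]-.2135)<.05)
P=C[m]*1000;print(len(P),P.mean(0),cv2.minEnclosingCircle(P[:,:2].astype(np.float32)))
```

```text
t 2.18 p [426.9 214.9 151. ] phi 85.62 zax [ 9.e-04  2.e-04 -1.e+00] F [ 0.9 -0.6  0.9] gap 0.998 gf 0.0 j [ 0.31  0.31  1.74 -0.    1.09  0.38]
[0.43276841 0.291217   0.31633002]
1990 [427.93492969 216.94167744  49.82302754] ((427.7603454589844, 215.76002502441406), 24.28900909423828)
```

View pics/w1.png

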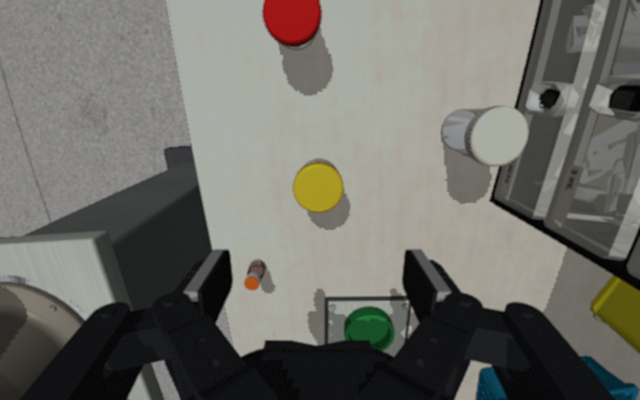

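>>> carry_out(increments=[[[0,0,30],0],[[0,0,30],0],[[0,0,30],0],[[0,0,25],0],[[0,0,14],0]])

```text
time_s: 2.65
eef_pos: [0.425, 0.2127, 0.019]
tool_rot: [0.735, 0.678, -0.002, -0.001]
force: [0.4, -1.0, 0.1]
finger_gap: 1.0
grip_force: 0.0
```

>>> carry_out(increments=[[[0,0,0],0],[[0,0,0],0],[[0,0,0],0],[[0,0,0],0],[[0,0,0],0]], grip=255, grip_force=30)

```text
time_s: 3.07
eef_pos: [0.4278, 0.2135, 0.0233]
tool_rot: [0.735, 0.678, 0.001, 0.001]
force: [-0.9, -1.0, 5.4]
finger_gap: 0.526
grip_force: 30.1
```

>>> carry_out(increments=[[[0,0,0],0],[[0,0,0],0],[[0,0,0],0],[[0,0,0],0],[[0,0,0],0]])

```text
time_s: 3.48
eef_pos: [0.4278, 0.2135, 0.0233]
tool_rot: [0.735, 0.678, 0.001, 0.001]
force: [-1.2, -1.1, 6.2]
finger_gap: 0.529
grip_force: 30.5
```

```bash
python3 -c "
from plan import *
show();plan((427.8,213.5,63,85.5,2),(472,16,85,86,8))"
```

```text
t 3.48 p [427.8 213.5  23.3] phi 85.44 zax [ 2.7e-03  7.0e-04 -1.0e+00] F [-1.2 -1.1  6.2] gap 0.529 gf 30.5 j [ 0.3   0.5   1.88 -0.    0.76  0.38]
[[[0.0, -0.0, -20.0], np.float64(-0.0)], [[0.0, -0.0, -20.0], np.float64(-0.0)], [[-24.0, 7.0, -3.0], np.float64(-0.1)], [[-24.0, 7.0, -3.0], np.float64(-0.1)], [[-24.0, 7.0, -3.0], np.float64(-0.1)]]
[[[-24.0, 7.0, -3.0], np.float64(-0.1)], [[-24.0, 7.0, -3.0], np.float64(-0.1)], [[-24.0, 7.0, -3.0], np.float64(-0.1)], [[-24.0, 7.0, -3.0], np.float64(-0.1)], [[-26.0, 10.0, -1.0], np.float64(-0.1)]]
end [472.4  15.7  85.3] 86.2
```

>>> carry_out(increments=[[[0,0,-20],0],[[0,0,-20],0],[[-24,7,-4],0],[[-24,7,-4],0],[[-24,7,-4],0]])

```text
time_s: 3.9
eef_pos: [0.4426, 0.1393, 0.075]
tool_rot: [0.734, 0.679, 0.001, 0.001]
force: [0.5, 0.5, -1.3]
finger_gap: 0.523
grip_force: 30.7
```

>>> carry_out(increments=[[[-24,7,-4],0],[[-24,7,-3],0],[[-24,7,-3],0],[[-24,7,0],0],[[-26,10,0],0]])

```text
time_s: 4.32
eef_pos: [0.4704, 0.0142, 0.0848]
tool_rot: [0.735, 0.679, 0.0, 0.001]
force: [0.1, 0.3, -0.9]
finger_gap: 0.534
grip_force: 30.7
```

>>> carry_out(increments=[[[0,0,0],0],[[0,0,0],0],[[0,0,0],0],[[0,0,0],0],[[0,0,0],0]])

```text
time_s: 4.73
eef_pos: [0.47, 0.0161, 0.084]
tool_rot: [0.734, 0.679, 0.0, -0.0]
force: [-0.7, -0.3, -1.3]
finger_gap: 0.528
grip_force: 30.7
```

Run:
```python
from plan import *
show()
s=snap('wrist','w2');C=cloud(s)*1000;hsv=cv2.cvtColor(s['color'],cv2.COLOR_RGB2HSV);H,S,V=[hsv[...,i].astype(int) for i in range(3)]
def z(n,m,lo,hi):
    P=C[m&(C[...,2]>lo)&(C[...,2]<hi)]
    if len(P)>5: print(n,len(P),np.median(P,0).round(1),[np.round(v,1) for v in cv2.minEnclosingCircle(P[:,:2].astype(np.float32))])
Y=(S>120)&(H>20)&(H<35)
P=C[Y&(C[...,2]>60)];print(np.percentile(P[:,2],[5,50,95]) if len(P) else 0)
t=np.percentile(P[:,2],90); z('lid',Y,t-4,t+6)
z('green',(S>100)&(H>45)&(H<85),22,30)
z('rednest',(S>120)&((H<8)|(H>172)),22,30)
```

```text
t 4.73 p [470.   16.1  84. ] phi 85.52 zax [-0.e+00  1.e-04 -1.e+00] F [-0.7 -0.3 -1.3] gap 0.528 gf 30.7 j [-0.13  0.39  1.84  0.    0.91 -0.05]
[105.47105414 110.52911837 111.62393887]
lid 5721 [470.7  20.8 110.6] [array([470.4,  18.9]), np.float64(23.9)]
green 845 [485.1  37.4  26.1] [array([477.2,  20.1]), np.float64(30.4)]
rednest 662 [473.3 -79.   25.9] [array([471.4, -62.1]), np.float64(30.3)]
```

View pics/w2.png

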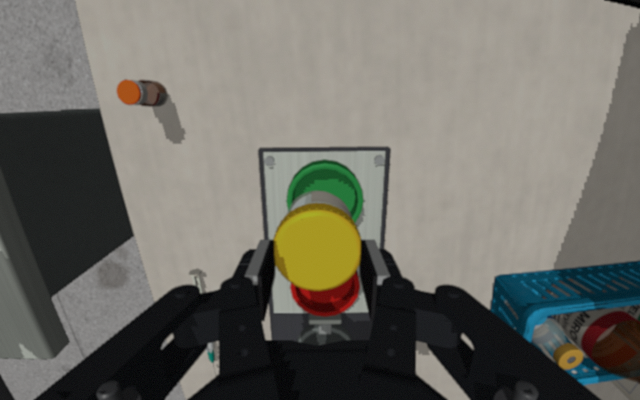

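>>> carry_out(increments=[[[0.5,6.4,0],0],[[0,0,12],0],[[0,0,12],0],[[0,0,10],0],[[0,0,8],0]])

```text
time_s: 5.2
eef_pos: [0.4769, 0.0156, 0.0411]
tool_rot: [0.734, 0.679, -0.0, -0.0]
force: [0.6, -0.1, -0.9]
finger_gap: 0.524
grip_force: 30.7
```

>>> carry_out(increments=[[[0,0,3],0],[[0,0,2],0],[[0,0,1],0],[[0,0,0.5],0],[[0,0,0],0]])

```text
time_s: 5.62
eef_pos: [0.477, 0.0151, 0.0357]
tool_rot: [0.735, 0.678, 0.0, 0.0]
force: [0.4, 0.3, -0.0]
finger_gap: 0.527
grip_force: 30.7
```

```bash
python3 -c "
from plan import *
show()"
```

```text
t 5.62 p [477.   15.1  35.7] phi 85.44 zax [ 7.e-04 -2.e-04 -1.e+00] F [ 0.4  0.3 -0. ] gap 0.527 gf 30.7 j [-0.13  0.48  1.87 -0.    0.79 -0.05]
```

>>> carry_out(increments=[[[0,0,0.7],0],[[0,0,0],0],[[0,0,0],0],[[0,0,0],0],[[0,0,0],0]])

```text
time_s: 6.03
eef_pos: [0.4771, 0.0151, 0.0353]
tool_rot: [0.735, 0.678, 0.0, 0.001]
force: [-1.7, -0.3, 6.7]
finger_gap: 0.527
grip_force: 31.8
```

>>> carry_out(increments=[[[0,0,0],0],[[0,0,0],0],[[0,0,0],0],[[0,0,0],0],[[0,0,0],0]], grip=0)

```text
time_s: 6.45
eef_pos: [0.4767, 0.0152, 0.0346]
tool_rot: [0.735, 0.678, -0.0, -0.0]
force: [-0.5, -0.7, -0.1]
finger_gap: 1.001
grip_force: 0.0
```

>>> carry_out(increments=[[[0,0,-10],0],[[0,0,-25],0],[[0,0,-30],0],[[0,0,-30],0],[[0,0,-20],0]])

```text
time_s: 6.87
eef_pos: [0.4774, 0.0151, 0.1522]
tool_rot: [0.735, 0.678, 0.001, 0.001]
force: [0.3, -0.7, -0.4]
finger_gap: 1.001
grip_force: 0.0
```

```bash
cat > see.py <<'E'
from plan import *
def see(f,cam='wrist'):
    s=snap(cam,f);C=cloud(s)*1000;hsv=cv2.cvtColor(s['color'],cv2.COLOR_RGB2HSV);H,S,V=[hsv[...,i].astype(int) for i in range(3)]
    Y=(S>120)&(H>20)&(H<35);Rd=(S>120)&((H<8)|(H>172));G=(S>100)&(H>45)&(H<85);B=(S>120)&(H>95)&(H<130)
    def z(n,m,lo,hi,box=(300,600,-500,500)):
        P=C[m&(C[...,2]>lo)&(C[...,2]<hi)&(C[...,0]>box[0])&(C[...,0]<box[1])&(C[...,1]>box[2])&(C[...,1]<box[3])]
        if len(P)>5: print(n,len(P),np.median(P,0).round(1),[np.round(v,1) for v in cv2.minEnclosingCircle(P[:,:2].astype(np.float32))])
    return s,C,Y,Rd,G,B,H,S,V,z
E
python3 - <<'E'
from see import *
show()
s,C,Y,Rd,G,B,H,S,V,z=see('w3')
z('ylid',Y,45,70,(440,510,-30,60));z('green',G,22,30);z('rednest',Rd,22,30,(400,520,-110,0))
plan((417,363,150,85.5,10))
E
```

```text
t 6.87 p [477.4  15.1 152.2] phi 85.45 zax [ 2.6e-03 -4.0e-04 -1.0e+00] F [ 0.3 -0.7 -0.4] gap 1.001 gf 0.0 j [-0.13  0.31  1.74 -0.    1.09 -0.05]
ylid 2157 [477.6  19.4  61.9] [array([477.5,  17.2]), np.float64(24.5)]
green 464 [478.8  39.   26. ] [array([476.7,  19.7]), np.float64(30.0)]
rednest 747 [472.4 -59.5  25.9] [array([471.1, -61.2]), np.float64(31.3)]
[[[34.0, -9.0, 1.0], np.float64(-0.0)], [[34.0, -9.0, 1.0], np.float64(-0.0)], [[34.0, -9.0, 1.0], np.float64(-0.0)], [[34.0, -9.0, 1.0], np.float64(-0.0)], [[34.0, -9.0, 1.0], np.float64(-0.0)]]
[[[34.0, -9.0, 1.0], np.float64(-0.0)], [[34.0, -9.0, 1.0], np.float64(-0.0)], [[34.0, -9.0, 1.0], np.float64(-0.0)], [[34.0, -9.0, 1.0], np.float64(-0.0)], [[36.0, -9.0, -4.0], np.float64(-0.0)]]
end [416.8 363.  150.2] 85.5
```

>>> carry_out(increments=[[[34,-9,0],0],[[34,-9,0],0],[[34,-9,0],0],[[34,-9,0],0],[[34,-9,0],0]])

```text
time_s: 7.33
eef_pos: [0.4447, 0.1896, 0.1495]
tool_rot: [0.735, 0.678, -0.0, -0.0]
force: [0.7, -0.2, 0.3]
finger_gap: 1.003
grip_force: 0.0
```

>>> carry_out(increments=[[[34,-9,0],0],[[34,-9,0],0],[[34,-9,0],0],[[34,-9,1],0],[[36,-9,1],0]])

```text
time_s: 7.75
eef_pos: [0.4134, 0.3647, 0.1473]
tool_rot: [0.735, 0.678, -0.0, 0.0]
force: [0.9, 0.5, -0.2]
finger_gap: 1.001
grip_force: 0.0
```

Run:
```python
from see import *
show()
s,C,Y,Rd,G,B,H,S,V,z=see('w4')
z('rlid',Rd,44,56,(350,480,300,430))
```

```text
t 7.75 p [413.4 364.7 147.3] phi 85.44 zax [-2.e-04 -5.e-04 -1.e+00] F [ 0.9  0.5 -0.2] gap 1.001 gf 0.0 j [ 0.58  0.45  1.54 -0.    1.15  0.66]
rlid 1966 [418.2 366.6  49.9] [array([418.1, 365.5]), np.float64(24.0)]
```

>>> carry_out(increments=[[[0,4,25],0],[[0,0,30],0],[[0,0,30],0],[[0,0,25],0],[[0,0,13],0]])

```text
time_s: 8.22
eef_pos: [0.4164, 0.3617, 0.0211]
tool_rot: [0.735, 0.679, -0.003, -0.0]
force: [-1.0, 0.5, -1.6]
finger_gap: 1.002
grip_force: 0.0
```

>>> carry_out(increments=[[[0,0,0],0],[[0,0,0],0],[[0,0,0],0],[[0,0,0],0],[[0,0,0],0]], grip=255, grip_force=30)

```text
time_s: 8.63
eef_pos: [0.4165, 0.3638, 0.0273]
tool_rot: [0.735, 0.678, -0.0, -0.001]
force: [-15.5, 1.6, 25.9]
finger_gap: 0.298
grip_force: 12.9
```

>>> carry_out(increments=[[[0,0,0],0],[[0,0,0],0],[[0,0,0],0],[[0,0,0],0],[[0,0,0],0]])

```text
time_s: 9.05
eef_pos: [0.4229, 0.3647, 0.029]
tool_rot: [0.735, 0.678, 0.006, 0.002]
force: [5.1, -2.2, 12.4]
finger_gap: -0.003
grip_force: 6.2
```

Run:
```python
from see import *
p,f,o=st();show()
plan((p[0],p[1],p[2]+70,f,3),(p[0]-20,p[1]-35,120,f,2),(466,-62,120,f,11),(466,-62,85,f,4))
```

```text
t 9.05 p [422.9 364.7  29. ] phi 85.45 zax [ 0.0109  0.0053 -0.9999] F [ 5.1 -2.2 12.4] gap -0.003 gf 6.2 j [ 0.58  0.6   1.66 -0.    0.87  0.66]
[[[0.0, 0.0, -23.0], np.float64(-0.0)], [[0.0, 0.0, -23.0], np.float64(-0.0)], [[0.0, 0.0, -24.0], np.float64(-0.0)], [[-18.0, -9.0, -11.0], np.float64(-0.0)], [[-18.0, -8.0, -10.0], np.float64(-0.0)]]
[[[-35.0, 9.0, -0.0], np.float64(-0.0)], [[-35.0, 9.0, -0.0], np.float64(-0.0)], [[-35.0, 9.0, -0.0], np.float64(-0.0)], [[-35.0, 9.0, -0.0], np.float64(-0.0)], [[-35.0, 9.0, -0.0], np.float64(-0.0)]]
[[[-35.0, 9.0, -0.0], np.float64(-0.0)], [[-35.0, 9.0, -0.0], np.float64(-0.0)], [[-35.0, 9.0, -0.0], np.float64(-0.0)], [[-35.0, 9.0, -0.0], np.float64(-0.0)], [[-35.0, 9.0, -0.0], np.float64(-0.0)]]
[[[-36.0, 4.0, -0.0], np.float64(-0.0)], [[0.0, -0.0, 9.0], np.float64(-0.0)], [[0.0, -0.0, 9.0], np.float64(-0.0)], [[0.0, -0.0, 9.0], np.float64(-0.0)], [[0.0, -0.0, 8.0], np.float64(-0.0)]]
end [466.2 -62.1  85. ] 85.5
```

The grasp slipped: the fingers are shut with the pot lost, so I'll look before moving.

Run:
```python
from see import *
a=snap('scene','sc2')['color'];b=snap('wrist','w5')['color']
c=cv2.resize(a[250:400,140:380],(640,400)) ; im=np.vstack([cv2.resize(b,(480,300)),cv2.resize(c,(480,300))])
cv2.imwrite('pics/v5.png',im[:,:,::-1])
```

```text
(no output)
```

View pics/v5.png

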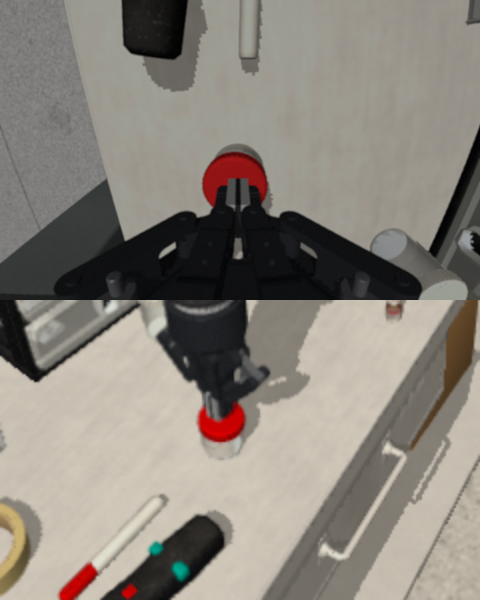

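Run:
```python
from see import *
for f in ['w5','sc2']:
    s=np.load(f'pics/{f}.npy',allow_pickle=True).item();C=cloud(s)*1000;hsv=cv2.cvtColor(s['color'],cv2.COLOR_RGB2HSV);H,S=[hsv[...,i].astype(int) for i in range(2)]
    m=(S>120)&((H<8)|(H>172))&(np.hypot(C[...,0]-420,C[...,1]-365)<60)&(C[...,2]>15)
    P=C[m];print(f,len(P),P.min(0).round(1),P.max(0).round(1),np.median(P,0).round(1))
    # plane fit on top (robust)
    Q=P
    for _ in range(15):
        c=Q.mean(0);n=np.linalg.svd(Q-c)[2][2];n*=np.sign(n[2]);d=np.abs((P-c)@n);Q=P[d<max(1.2,np.percentile(d,50))]
    print('n',n.round(3),'c',c.round(1),len(Q),[np.round(v,1) for v in cv2.minEnclosingCircle(Q[:,:2].astype(np.float32))])
show()
```

```text
w5 3453 [397.1 351.7  38.6] [444.4 390.2  92.9] [420.1 377.   50.4]
n [-0.071  0.029  0.997] c [419.6 375.   50.7] 2648 [array([420.6, 366.9]), np.float64(23.3)]
sc2 298 [396.5 344.7  30.8] [441.8 390.9  61.3] [412.4 376.   49.2]
n [-0.113  0.091  0.989] c [415.  371.5  49.7] 149 [array([419. , 369.1]), np.float64(23.1)]
t 9.15 p [422.9 364.7  29. ] phi 85.45 zax [ 0.0109  0.0053 -0.9999] F [ 5.8 -2.5 12.3] gap -0.001 gf 6.2 j [ 0.58  0.6   1.66 -0.    0.87  0.66]
```

Run:
```python
from see import *
s=np.load('pics/w5.npy',allow_pickle=True).item();C=cloud(s)*1000
for v in range(195,330,8): print(v,[tuple(C[v,u].round(0).astype(int)) for u in (280,300,316,330,350)], s['color'][v,316])
```

```text
195 [(np.int64(399), np.int64(383), np.int64(-1)), (np.int64(414), np.int64(386), np.int64(10)), (np.int64(425), np.int64(388), np.int64(20)), (np.int64(433), np.int64(385), np.int64(13)), (np.int64(447), np.int64(380), np.int64(1))] [105 102  95]
203 [(np.int64(399), np.int64(378), np.int64(0)), (np.int64(415), np.int64(387), np.int64(30)), (np.int64(424), np.int64(390), np.int64(42)), (np.int64(432), np.int64(385), np.int64(30)), (np.int64(447), np.int64(374), np.int64(-1))] [88 30 29]
211 [(np.int64(398), np.int64(373), np.int64(1)), (np.int64(416), np.int64(389), np.int64(49)), (np.int64(424), np.int64(388), np.int64(51)), (np.int64(432), np.int64(387), np.int64(48)), (np.int64(447), np.int64(368), np.int64(0))] [153  20  21]
219 [(np.int64(405), np.int64(384), np.int64(46)), (np.int64(416), np.int64(384), np.int64(50)), (np.int64(424), np.int64(384), np.int64(51)), (np.int64(431), np.int64(384), np.int64(52)), (np.int64(447), np.int64(362), np.int64(0))] [147  22  23]
227 [(np.int64(405), np.int64(380), np.int64(49)), (np.int64(415), np.int64(380), np.int64(51)), (np.int64(424),
[... 2411 characters left out ...]
 (np.int64(418), np.int64(382), np.int64(119)), (np.int64(422), np.int64(359), np.int64(89)), (np.int64(427), np.int64(381), np.int64(118)), (np.int64(434), np.int64(380), np.int64(118))] [20 19 19]
315 [(np.int64(413), np.int64(382), np.int64(122)), (np.int64(418), np.int64(381), np.int64(121)), (np.int64(421), np.int64(354), np.int64(88)), (np.int64(427), np.int64(379), np.int64(120)), (np.int64(433), np.int64(380), np.int64(122))] [18 17 20]
323 [(np.int64(413), np.int64(382), np.int64(125)), (np.int64(419), np.int64(382), np.int64(126)), (np.int64(416), np.int64(275), np.int64(0)), (np.int64(427), np.int64(377), np.int64(120)), (np.int64(433), np.int64(380), np.int64(125))] [104 101  95]
```

Run:
```python
import cv2,numpy as np
a=cv2.imread('pics/w5.png')[170:330,220:420];b=cv2.imread('pics/sc2.png')[270:350,200:300]
cv2.imwrite('pics/v6.png',np.hstack([cv2.resize(a,(400,320)),cv2.resize(b,(400,320),interpolation=cv2.INTER_CUBIC)]))
```

```text
(no output)
```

View pics/v6.png

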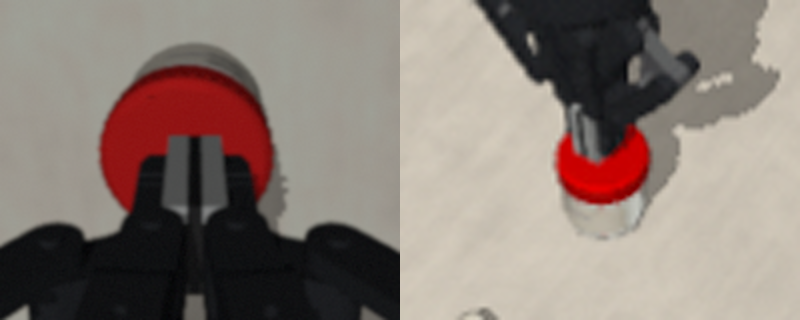

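Run:
```python
from see import *
for f,t in [('w1',(426.9,214.9,151)),('w2',(470,16.1,84)),('w3',(477.4,15.1,152.2)),('w4',(413.4,364.7,147.3)),('w5',(422.9,364.7,29))]:
    s=np.load(f'pics/{f}.npy',allow_pickle=True).item();C=cloud(s)*1000;D=C-np.array(t)
    sat=cv2.cvtColor(s['color'],cv2.COLOR_RGB2HSV)[...,1]
    m=(np.abs(D[...,0])<62)&(np.abs(D[...,1])<18)&(D[...,2]>-25)&(D[...,2]<60)&(sat<60)&(C[...,2]>15)
    for sg in (-1,1):
        P=D[m&(D[...,0]*sg>0)]
        if len(P): print(f,sg,len(P),'z pct',np.percentile(P[:,2],[0,2,5,20]).round(1),'x near tip',np.median(P[P[:,2]<np.percentile(P[:,2],8)],0).round(1))
```

```text
w1 -1 915 z pct [35.4 36.7 38.  43.6] x near tip [-42.4   4.2  37.6]
w1 1 1006 z pct [35.  36.9 38.2 43.7] x near tip [43.1 -2.7 37.8]
w2 -1 1039 z pct [-18.6  22.6  30.6  37. ] x near tip [-22.5  13.   30. ]
w2 1 1138 z pct [-12.5  -5.6  28.   36.4] x near tip [20.9 11.1  2.5]
w3 -1 934 z pct [35.3 36.5 38.1 43.3] x near tip [-42.4   4.3  37.6]
w3 1 1057 z pct [35.5 37.1 38.4 43.6] x near tip [42.9 -3.  37.9]
w4 -1 847 z pct [35.1 36.7 37.9 43.3] x near tip [-42.4   3.2  37.4]
w4 1 968 z pct [35.7 36.8 38.2 43.6] x near tip [43.  -2.6 37.9]
w5 -1 817 z pct [-13.5  28.2  30.4  37.7] x near tip [-3.7 11.4 30. ]
w5 1 943 z pct [-13.9 -10.6  -6.3  33.9] x near tip [17.6 13.9 -7.9]
```

The wrist depth shows the true fingertips are about 35 mm behind the TCP when open and 22 mm when shut, so they had only clipped the lid's top edge. The red pot is still upright under the shut fingers. I'll lift, open and grip lower.

>>> carry_out(increments=[[[0,0,-10],0],[[0,0,-25],0],[[0,0,-25],0],[[0,0,-20],0],[[0,0,-10],0]])

```text
time_s: 9.57
eef_pos: [0.4193, 0.3638, 0.1185]
tool_rot: [0.735, 0.678, 0.003, 0.0]
force: [0.1, 0.2, -0.3]
finger_gap: 0.003
grip_force: 0.0
```

>>> carry_out(increments=[[[0,0,0],0],[[0,0,0],0],[[0,0,0],0],[[0,0,0],0],[[0,0,0],0]], grip=0)

```text
time_s: 9.98
eef_pos: [0.4176, 0.3626, 0.1134]
tool_rot: [0.735, 0.678, -0.001, -0.0]
force: [0.1, 0.7, 0.1]
finger_gap: 0.709
grip_force: 0.0
```

Run:
```python
from see import *
show()
s,C,Y,Rd,G,B,H,S,V,z=see('w6')
z('rlid',Rd,44,56,(350,480,300,430))
P=C[Rd&(C[...,2]>47)&(C[...,2]<56)&(C[...,1]>300)&(C[...,0]<480)]
n=np.linalg.svd(P-P.mean(0))[2][2];print(n)
```

```text
t 9.98 p [417.6 362.6 113.4] phi 85.44 zax [-0.002  -0.0014 -1.    ] F [0.1 0.7 0.1] gap 0.709 gf 0.0 j [ 0.58  0.49  1.58 -0.    1.08  0.66]
rlid 2524 [424.2 367.   50. ] [array([424.2, 365.5]), np.float64(23.8)]
[0.0045495  0.00995682 0.99994008]
```

>>> carry_out(increments=[[[2,6.4,0],0],[[0,0,15],0],[[0,0,25],0],[[0,0,25],0],[[0,0,20],0]])

```text
time_s: 10.45
eef_pos: [0.4247, 0.3641, 0.0278]
tool_rot: [0.735, 0.678, -0.001, -0.0]
force: [-0.6, -0.7, -0.2]
finger_gap: 0.998
grip_force: 0.0
```

>>> carry_out(increments=[[[0,0,10],0],[[0,0,6],0],[[0,0,4],0],[[0,0,2],0],[[0,0,0],0]])

```text
time_s: 10.87
eef_pos: [0.4252, 0.3647, 0.0081]
tool_rot: [0.735, 0.678, 0.001, 0.0]
force: [-0.1, -0.2, 0.8]
finger_gap: 1.002
grip_force: 0.0
```

Run:
```python
from see import *
show()
```

```text
t 10.87 p [425.2 364.7   8.1] phi 85.44 zax [ 9.e-04  5.e-04 -1.e+00] F [-0.1 -0.2  0.8] gap 1.002 gf 0.0 j [ 0.57  0.64  1.66 -0.    0.85  0.65]
```

>>> carry_out(increments=[[[0,0,2],0],[[0,0,0],0],[[0,0,0],0],[[0,0,0],0],[[0,0,0],0]], grip=255, grip_force=30)

```text
time_s: 11.28
eef_pos: [0.425, 0.3646, 0.0064]
tool_rot: [0.735, 0.678, 0.001, 0.0]
force: [-1.4, 0.2, 5.5]
finger_gap: 0.547
grip_force: 30.6
```

>>> carry_out(increments=[[[0,0,0],0],[[0,0,0],0],[[0,0,0],0],[[0,0,0],0],[[0,0,0],0]])

```text
time_s: 11.7
eef_pos: [0.425, 0.3646, 0.0064]
tool_rot: [0.735, 0.678, 0.001, 0.0]
force: [-0.9, 0.2, 5.9]
finger_gap: 0.55
grip_force: 30.7
```

>>> carry_out(increments=[[[0,0,-10],0],[[0,0,-20],0],[[0,0,-25],0],[[0,0,-25],0],[[0,0,-10],0]])

```text
time_s: 12.12
eef_pos: [0.4262, 0.3653, 0.0994]
tool_rot: [0.735, 0.678, 0.003, 0.001]
force: [0.2, 1.0, -0.7]
finger_gap: 0.547
grip_force: 30.9
```

Run:
```python
from see import *
p,f,o=st();show()
plan((p[0]-3,p[1]-70,110,f,2),(466,-62,110,f,11),(466,-62,85,f,2))
```

```text
t 12.12 p [426.2 365.3  99.4] phi 85.45 zax [ 0.0045  0.0027 -1.    ] F [ 0.2  1.  -0.7] gap 0.547 gf 30.9 j [ 0.57  0.51  1.58 -0.    1.05  0.65]
[[[-35.0, 1.0, -5.0], np.float64(-0.0)], [[-35.0, 2.0, -6.0], np.float64(-0.0)], [[-32.0, 6.0, 0.0], np.float64(-0.0)], [[-32.0, 6.0, 0.0], np.float64(-0.0)], [[-32.0, 6.0, 0.0], np.float64(-0.0)]]
[[[-32.0, 6.0, 0.0], np.float64(-0.0)], [[-32.0, 6.0, 0.0], np.float64(-0.0)], [[-32.0, 6.0, 0.0], np.float64(-0.0)], [[-32.0, 6.0, 0.0], np.float64(-0.0)], [[-32.0, 6.0, 0.0], np.float64(-0.0)]]
[[[-32.0, 6.0, 0.0], np.float64(-0.0)], [[-32.0, 6.0, 0.0], np.float64(-0.0)], [[-33.0, 11.0, 0.0], np.float64(-0.0)], [[0.0, -0.0, 13.0], np.float64(-0.0)], [[0.0, -0.0, 12.0], np.float64(-0.0)]]
end [466.4 -62.2  85.4] 85.5
```

>>> carry_out(increments=[[[-35,1,-5],0],[[-35,2,-6],0],[[-32,6,0],0],[[-32,6,0],0],[[-32,6,0],0]])

```text
time_s: 12.53
eef_pos: [0.4321, 0.1958, 0.1067]
tool_rot: [0.734, 0.679, 0.0, 0.0]
force: [0.5, 0.6, -0.8]
finger_gap: 0.55
grip_force: 30.9
```

>>> carry_out(increments=[[[-32,6,0],0],[[-32,6,0],0],[[-32,6,0],0],[[-32,6,0],0],[[-32,6,0],0]])

```text
time_s: 12.95
eef_pos: [0.4493, 0.0338, 0.1066]
tool_rot: [0.735, 0.678, -0.0, -0.0]
force: [2.1, 0.5, -0.1]
finger_gap: 0.547
grip_force: 30.9
```

>>> carry_out(increments=[[[-32,6,0],0],[[-32,6,0],0],[[-33,11,0],0],[[0,0,13],0],[[0,0,12],0]])

```text
time_s: 13.37
eef_pos: [0.4655, -0.0654, 0.0816]
tool_rot: [0.736, 0.677, 0.0, 0.001]
force: [0.1, 0.1, -1.2]
finger_gap: 0.55
grip_force: 30.9
```

>>> carry_out(increments=[[[0,0,10],0],[[0,0,0],0],[[0,0,0],0],[[0,0,0],0],[[0,0,0],0]])

```text
time_s: 13.78
eef_pos: [0.4654, -0.0631, 0.0724]
tool_rot: [0.735, 0.679, 0.0, 0.001]
force: [0.5, -0.9, 0.7]
finger_gap: 0.548
grip_force: 30.9
```

Run:
```python
from see import *
show()
s,C,Y,Rd,G,B,H,S,V,z=see('w7')
P=C[Rd&(C[...,2]>60)];t=np.percentile(P[:,2],80);print(t)
z('rlid',Rd,t-4,t+6);z('nest',Rd,22,30,(400,520,-110,0));z('ylid',Y,45,70,(440,510,-30,60))
```

```text
t 13.78 p [465.4 -63.1  72.4] phi 85.47 zax [ 1.3e-03 -5.0e-04 -1.0e+00] F [ 0.5 -0.9  0.7] gap 0.548 gf 30.9 j [-0.3   0.41  1.86 -0.    0.87 -0.22]
116.3505751879194
rlid 7003 [465.7 -59.9 115.9] [array([465.7, -62.6]), np.float64(24.9)]
nest 993 [478.9 -43.4  26. ] [array([471.4, -60.2]), np.float64(30.6)]
ylid 5627 [477.4  17.9  62. ] [array([477.3,  17.1]), np.float64(24.1)]
```

>>> carry_out(increments=[[[1.2,5.4,0],0],[[0,0,12],0],[[0,0,14],0],[[0,0,12],0],[[0,0,8],0]])

```text
time_s: 14.25
eef_pos: [0.4705, -0.0622, 0.025]
tool_rot: [0.735, 0.679, -0.0, -0.0]
force: [-0.6, -0.7, 0.5]
finger_gap: 0.546
grip_force: 30.9
```

>>> carry_out(increments=[[[0,0,4],0],[[0,0,2],0],[[0,0,1],0],[[0,0,1],0],[[0,0,0],0]])

```text
time_s: 14.67
eef_pos: [0.4708, -0.0624, 0.0184]
tool_rot: [0.735, 0.678, 0.0, 0.0]
force: [-0.1, 0.1, 1.1]
finger_gap: 0.55
grip_force: 31.1
```

>>> carry_out(increments=[[[0,0,0.7],0],[[0,0,0],0],[[0,0,0],0],[[0,0,0],0],[[0,0,0],0]])

```text
time_s: 15.08
eef_pos: [0.4708, -0.0624, 0.0183]
tool_rot: [0.735, 0.678, 0.0, 0.001]
force: [-3.1, 0.7, 9.6]
finger_gap: 0.548
grip_force: 31.8
```

>>> carry_out(increments=[[[0,0,0],0],[[0,0,0],0],[[0,0,0],0],[[0,0,0],0],[[0,0,0],0]], grip=0)

```text
time_s: 15.5
eef_pos: [0.4703, -0.0624, 0.0169]
tool_rot: [0.735, 0.678, -0.0, -0.0]
force: [-0.1, -0.8, -0.7]
finger_gap: 1.002
grip_force: 0.0
```

>>> carry_out(increments=[[[0,0,-10],0],[[0,0,-25],0],[[0,0,-35],0],[[0,0,-35],0],[[0,0,-25],0]])

```text
time_s: 15.92
eef_pos: [0.471, -0.0625, 0.1496]
tool_rot: [0.735, 0.678, 0.001, 0.001]
force: [2.1, -0.3, -0.6]
finger_gap: 1.001
grip_force: 0.0
```

Run:
```python
from see import *
show()
s,C,Y,Rd,G,B,H,S,V,z=see('w8')
z('rlid',Rd,50,70,(400,520,-110,0));z('ylid',Y,45,70,(440,510,-30,60))
plan((465,-318,180,176,15))
```

```text
t 15.92 p [471.  -62.5 149.6] phi 85.44 zax [ 2.3e-03 -7.0e-04 -1.0e+00] F [ 2.1 -0.3 -0.6] gap 1.001 gf 0.0 j [-0.29  0.31  1.75 -0.    1.08 -0.21]
rlid 2177 [471.1 -59.8  61.9] [array([470.8, -61.7]), np.float64(24.2)]
ylid 2711 [477.7  17.7  62. ] [array([477.5,  17.2]), np.float64(24.0)]
[[[-17.0, 1.0, -2.0], np.float64(-6.0)], [[-17.0, -1.0, -2.0], np.float64(-6.0)], [[-17.0, -3.0, -2.0], np.float64(-6.0)], [[-16.0, -4.0, -2.0], np.float64(-6.0)], [[-16.0, -6.0, -2.0], np.float64(-6.0)]]
[[[-15.0, -8.0, -2.0], np.float64(-6.0)], [[-14.0, -9.0, -2.0], np.float64(-6.0)], [[-13.0, -11.0, -2.0], np.float64(-6.0)], [[-12.0, -12.0, -2.0], np.float64(-6.0)], [[-11.0, -13.0, -2.0], np.float64(-6.0)]]
[[[-9.0, -14.0, -2.0], np.float64(-6.0)], [[-8.0, -15.0, -2.0], np.float64(-6.0)], [[-6.0, -16.0, -2.0], np.float64(-6.0)], [[-4.0, -16.0, -2.0], np.float64(-6.0)], [[-2.0, -18.0, 2.0], np.float64(-6.0)]]
end [ 465.3 -317.9  179.6] 175.5
```

Both pots are seated with lid tops at 62 mm. Next is the key.

>>> carry_out(increments=[[[-17,1,-2],-6],[[-17,-1,-2],-6],[[-17,-3,-2],-6],[[-16,-4,-2],-6],[[-16,-6,-2],-6]])

```text
time_s: 16.38
eef_pos: [0.4679, -0.1479, 0.1567]
tool_rot: [0.532, 0.847, -0.0, -0.0]
force: [0.5, -0.5, 0.2]
finger_gap: 1.0
grip_force: 0.0
```

>>> carry_out(increments=[[[-15,-8,-2],-6],[[-14,-9,-2],-6],[[-13,-11,-2],-6],[[-12,-12,-2],-6],[[-11,-13,-2],-6]])

```text
time_s: 16.8
eef_pos: [0.4653, -0.2326, 0.1666]
tool_rot: [0.295, 0.956, 0.0, -0.0]
force: [0.8, -0.3, 1.0]
finger_gap: 1.0
grip_force: 0.0
```

>>> carry_out(increments=[[[-9,-14,-2],-6],[[-8,-15,-2],-6],[[-6,-16,-2],-6],[[-4,-16,-2],-6],[[-2,-18,0],-6]])

```text
time_s: 17.22
eef_pos: [0.4623, -0.3178, 0.1749]
tool_rot: [0.037, 0.999, 0.0, 0.0]
force: [-0.4, -0.1, 0.4]
finger_gap: 0.997
grip_force: 0.0
```

>>> carry_out(increments=[[[0,0,0],0],[[0,0,0],0],[[0,0,0],0],[[0,0,0],0],[[0,0,0],0]])

```text
time_s: 17.63
eef_pos: [0.4624, -0.3162, 0.175]
tool_rot: [0.04, 0.999, 0.0, -0.0]
force: [-0.6, 0.1, 0.4]
finger_gap: 1.002
grip_force: 0.0
```

Run:
```python
from see import *
show()
s,C,Y,Rd,G,B,H,S,V,z=see('w9')
def rect(n,m,lo,hi):
    P=C[m&(C[...,2]>lo)&(C[...,2]<hi)&(C[...,0]>380)&(C[...,0]<550)&(C[...,1]<-250)&(C[...,1]>-400)]
    if len(P)>8:
        r=cv2.minAreaRect(P[:,:2].astype(np.float32));q=cv2.boxPoints(r);e=[q[1]-q[0],q[2]-q[1]];L=max(e,key=np.linalg.norm)
        d=np.linalg.svd(P[:,:2]-P[:,:2].mean(0))[2][0]
        print(n,len(P),P.mean(0).round(1),np.round(r[0],1),np.round(r[1],1),'long ang',np.degrees(np.arctan2(L[1],L[0])).round(1)%180,'pca',np.degrees(np.arctan2(d[1],d[0])).round(1)%180)
rect('bowtop',B,77,85);rect('bow',B,45,85);rect('standtop',V<90,36,43);rect('shoulder',(S<60)&(V>90),41,47)
```

```text
t 17.63 p [ 462.4 -316.2  175. ] phi 175.44 zax [-1.e-04  2.e-04 -1.e+00] F [-0.6  0.1  0.4] gap 1.002 gf 0.0 j [-0.74  0.43  1.48  0.    1.23 -2.23]
bowtop 319 [ 465.4 -319.8   80.1] [ 465.9 -319.9] [ 9.9 30.3] long ang 164.2 pca 164.9
bow 404 [ 462.8 -319.2   77.1] [ 465.5 -319.8] [10.  31.1] long ang 163.9 pca 164.1
standtop 2181 [ 463.  -319.8   40.3] [ 466.1 -320. ] [50.2 60.5] long ang 164.5 pca 159.1
```

View pics/w9.png

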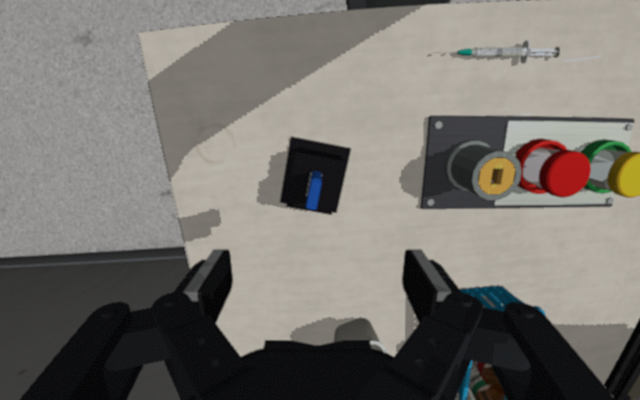

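Run:
```python
from see import *
s=np.load('pics/w9.npy',allow_pickle=True).item();C=cloud(s)*1000;hsv=cv2.cvtColor(s['color'],cv2.COLOR_RGB2HSV);H,S,V=[hsv[...,i].astype(int) for i in range(3)]
near=np.hypot(C[...,0]-466,C[...,1]+142)<32
br=near&(S>80)&(H>10)&(H<30)&(C[...,2]>62)&(C[...,2]<68)
P=C[br];print('brass',len(P),P.mean(0).round(1),cv2.minEnclosingCircle(P[:,:2].astype(np.float32)))
top=near&(C[...,2]>62)&(C[...,2]<68);P=C[top];print('post',len(P),cv2.minEnclosingCircle(P[:,:2].astype(np.float32)))
# slot: dark pixels inside brass disc; project pixel rays on z=65
K=np.array([[s['fx'],0,s['cx']],[0,s['fy'],s['cy']],[0,0,1.]])
ys,xs=np.nonzero(br);hull=cv2.convexHull(np.c_[xs,ys].astype(np.int32));mk=np.zeros(V.shape,np.uint8);cv2.fillConvexPoly(mk,hull,1);mk=cv2.erode(mk,np.ones((5,5)))
g=(mk>0)&(V<0.6*np.median(V[br]));v,u=np.nonzero(g)
pt=cv2.undistortPoints(np.c_[u,v].reshape(-1,1,2).astype(float),K,np.array(s['dist'])).reshape(-1,2)
d=R.from_quat(s['orientation']).apply(np.c_[pt[:,0],-pt[:,1],-np.ones(len(pt))]);o=np.array(s['xyz'])*1000
Q=o+d*((65-o[2])/d[:,2])[:,None]
r=cv2.minAreaRect(Q[:,:2].astype(np.float32));e=np.linalg.svd(Q[:,:2]-Q[:,:2].mean(0))[2][0]
print('slot',len(Q),Q.mean(0).round(1),r,np.degrees(np.arctan2(e[1],e[0]))%180)
pl=(V<90)&(C[...,2]>2)&(C[...,2]<12)&(C[...,1]>-215)&(C[...,1]<-60);pl=(C[...,2]>3.5)&(C[...,2]<30)&(C[...,1]>-215)&(C[...,0]>395)&(C[...,0]<545)
P=C[pl];print('dock',cv2.minAreaRect(P[:,:2].astype(np.float32)))
plan((466,-320,75,164.3,5),(466,-320,27,164.3,5))
```

```text
brass 1010 [ 465.3 -141.1   65.1] ((465.6034240722656, -140.7510223388672), 19.38606834411621)
post 1844 ((465.4298095703125, -141.47740173339844), 25.51255989074707)
slot 133 [ 465.5 -141.1   65. ] ((465.6162109375, -141.150390625), (9.20936393737793, 14.012273788452148), 85.40562438964844) 178.41961371076027
dock ((470.6762390136719, -66.91049194335938), (250.58546447753906, 110.74987030029297), 85.99689483642578)
[[[-1.0, -1.0, 20.0], np.float64(2.2)], [[-1.0, -1.0, 20.0], np.float64(2.2)], [[-1.0, -1.0, 20.0], np.float64(2.2)], [[-1.0, -1.0, 20.0], np.float64(2.2)], [[0.0, 1.0, 20.0], np.float64(2.2)]]
[[[0.0, -0.0, 10.0], np.float64(0.0)], [[0.0, -0.0, 10.0], np.float64(0.0)], [[0.0, -0.0, 10.0], np.float64(0.0)], [[0.0, -0.0, 10.0], np.float64(0.0)], [[0.0, -0.0, 8.0], np.float64(0.0)]]
end [ 466.1 -319.9   27.1] 164.5
```

>>> carry_out(increments=[[[-1,-1,20],2.2],[[-1,-1,20],2.2],[[-1,-1,20],2.2],[[-1,-1,20],2.2],[[0,0,20],2.3]])

```text
time_s: 18.1
eef_pos: [0.466, -0.3213, 0.0743]
tool_rot: [0.137, 0.991, -0.0, 0.0]
force: [0.3, 0.4, 0.1]
finger_gap: 1.0
grip_force: 0.0
```

>>> carry_out(increments=[[[0,0,10],0],[[0,0,0],0],[[0,0,0],0],[[0,0,0],0],[[0,0,0],0]])

```text
time_s: 18.52
eef_pos: [0.4664, -0.3222, 0.0664]
tool_rot: [0.136, 0.991, -0.001, 0.001]
force: [0.9, -0.1, -0.3]
finger_gap: 0.995
grip_force: 0.0
```

Run:
```python
from see import *
show()
s,C,Y,Rd,G,B,H,S,V,z=see('w10')
P=C[B&(C[...,2]>77)&(C[...,2]<85)&(C[...,1]<-250)]
print(len(P),cv2.minAreaRect(P[:,:2].astype(np.float32)))
plan((466,-320,27,164.3,1))
```

```text
t 18.52 p [ 466.4 -322.2   66.4] phi 164.38 zax [ 0.0019 -0.0018 -1.    ] F [ 0.9 -0.1 -0.3] gap 0.995 gf 0.0 j [-0.74  0.56  1.59 -0.    0.98 -2.04]
787 ((464.8727722167969, -319.5028076171875), (10.330761909484863, 28.447376251220703), 74.35001373291016)
[[[0.9, 1.9, 39.3], np.float64(0.1)]]
end [ 466. -320.   27.] 164.3
```

>>> carry_out(increments=[[[1.5,2,0],0],[[0,0,10],0],[[0,0,12],0],[[0,0,10],0],[[0,0,7],0]])

```text
time_s: 18.98
eef_pos: [0.4643, -0.3188, 0.0245]
tool_rot: [0.136, 0.991, 0.0, -0.001]
force: [-0.5, -0.0, -0.1]
finger_gap: 1.002
grip_force: 0.0
```

>>> carry_out(increments=[[[0,0,0],0],[[0,0,0],0],[[0,0,0],0],[[0,0,0],0],[[0,0,0],0]], grip=255, grip_force=45)

```text
time_s: 19.4
eef_pos: [0.4651, -0.3196, 0.0265]
tool_rot: [0.136, 0.991, -0.0, 0.0]
force: [0.0, -0.3, 0.7]
finger_gap: 0.299
grip_force: 0.0
```

>>> carry_out(increments=[[[0,0,0],0],[[0,0,0],0],[[0,0,0],0],[[0,0,0],0],[[0,0,0],0]])

```text
time_s: 19.82
eef_pos: [0.4651, -0.3195, 0.0265]
tool_rot: [0.136, 0.991, -0.0, 0.0]
force: [-1.2, 1.4, 5.7]
finger_gap: 0.109
grip_force: 46.1
```

Run:
```python
from see import *
show()
```

```text
t 19.82 p [ 465.1 -319.5   26.5] phi 164.34 zax [ 7.e-04 -7.e-04 -1.e+00] F [-1.2  1.4  5.7] gap 0.109 gf 46.1 j [-0.74  0.61  1.63 -0.    0.89 -2.04]
```

>>> carry_out(increments=[[[0,0,-8],0],[[0,0,-15],0],[[0,0,-20],0],[[0,0,-20],0],[[0,0,-10],0]])

```text
time_s: 20.23
eef_pos: [0.4655, -0.3199, 0.1014]
tool_rot: [0.136, 0.991, -0.001, 0.001]
force: [0.9, 0.2, -0.5]
finger_gap: 0.111
grip_force: 45.3
```

Run:
```python
from see import *
show()
plan((465.5,-141.5,105,176,10))
```

```text
t 20.23 p [ 465.5 -319.9  101.4] phi 164.34 zax [ 0.0021 -0.002  -1.    ] F [ 0.9  0.2 -0.5] gap 0.111 gf 45.3 j [-0.74  0.52  1.56 -0.    1.06 -2.04]
[[[5.0, 17.0, -0.0], np.float64(-1.2)], [[4.0, 17.0, -0.0], np.float64(-1.2)], [[4.0, 17.0, -0.0], np.float64(-1.2)], [[4.0, 17.0, -0.0], np.float64(-1.2)], [[3.0, 18.0, -0.0], np.float64(-1.2)]]
[[[3.0, 18.0, -0.0], np.float64(-1.2)], [[3.0, 18.0, -0.0], np.float64(-1.2)], [[2.0, 18.0, -0.0], np.float64(-1.2)], [[2.0, 18.0, -0.0], np.float64(-1.2)], [[2.0, 17.0, -4.0], np.float64(-1.2)]]
end [ 465.1 -141.7  105.4] 176.3
```

>>> carry_out(increments=[[[5,17,0],-1.2],[[4,17,0],-1.2],[[4,17,0],-1.2],[[4,17,0],-1.2],[[3,18,0],-1.2]])

```text
time_s: 20.65
eef_pos: [0.4646, -0.2301, 0.0988]
tool_rot: [0.084, 0.996, 0.0, -0.0]
force: [0.0, 0.7, -0.2]
finger_gap: 0.11
grip_force: 45.4
```

>>> carry_out(increments=[[[3,18,0],-1.2],[[3,18,0],-1.2],[[2,18,0],-1.2],[[2,18,0],-1.2],[[2,17,0],-1.2]])

```text
time_s: 21.07
eef_pos: [0.4641, -0.1401, 0.0988]
tool_rot: [0.031, 1.0, 0.0, -0.0]
force: [-0.1, 0.5, -0.6]
finger_gap: 0.109
grip_force: 45.4
```

>>> carry_out(increments=[[[0,0,0],0],[[0,0,0],0],[[0,0,0],0],[[0,0,0],0],[[0,0,0],0]])

```text
time_s: 21.48
eef_pos: [0.4645, -0.142, 0.0989]
tool_rot: [0.033, 0.999, -0.0, 0.0]
force: [-0.2, 0.7, -0.4]
finger_gap: 0.11
grip_force: 45.4
```

Run:
```python
from see import *
show()
s,C,Y,Rd,G,B,H,S,V,z=see('w11')
P=C[(S>80)&(H>95)&(H<130)&(C[...,2]>90)];print(len(P),P.min(0).round(1),P.max(0).round(1))
P=C[(S>60)&(H>10)&(H<30)&(C[...,2]>62)&(C[...,2]<68)&(np.hypot(C[...,0]-466,C[...,1]+142)<32)];print(len(P),cv2.minEnclosingCircle(P[:,:2].astype(np.float32)) if len(P) else 0)
a=s['color'][180:340,200:440];cv2.imwrite('pics/v11.png',cv2.resize(a,(780,520),interpolation=cv2.INTER_CUBIC)[:,:,::-1])
```

```text
t 21.48 p [ 464.5 -142.    98.9] phi 176.27 zax [ 1.e-04 -2.e-04 -1.e+00] F [-0.2  0.7 -0.4] gap 0.11 gf 45.4 j [-0.45  0.4   1.78 -0.    0.96 -1.96]
2601 [ 388.5 -203.5  119.2] [479.1 -83.1 264.2]
1536 ((465.4122009277344, -141.31576538085938), 19.36028289794922)
```

View pics/v11.png

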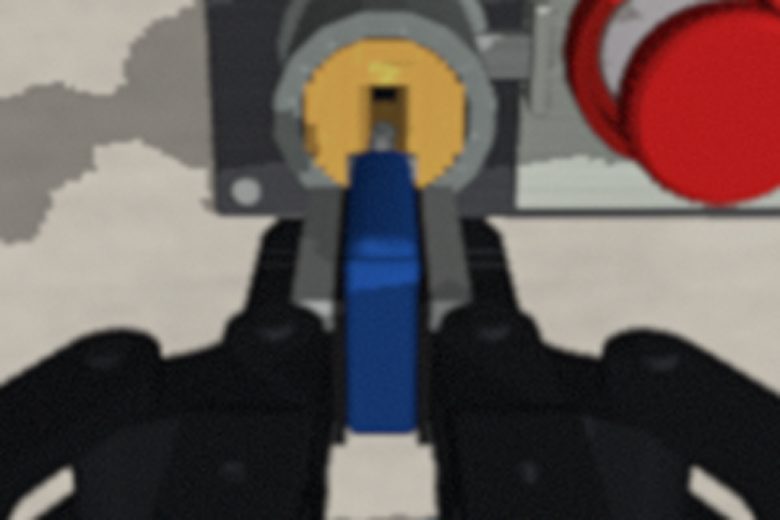

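Run:
```python
from see import *
s=np.load('pics/w11.npy',allow_pickle=True).item();C=cloud(s)*1000;hsv=cv2.cvtColor(s['color'],cv2.COLOR_RGB2HSV);H,S,V=[hsv[...,i].astype(int) for i in range(3)]
b=(S>120)&(H>100)&(H<125)&(np.hypot(C[...,0]-464.5,C[...,1]+142)<35)
P=C[b];print(len(P),np.histogram(P[:,2],bins=range(110,170,5)))
Q=P[P[:,2]>np.percentile(P[:,2],95)-4];r=cv2.minAreaRect(Q[:,:2].astype(np.float32));e=np.linalg.svd(Q[:,:2]-Q[:,:2].mean(0))[2][0]
print('top',len(Q),Q.mean(0).round(1),r,np.degrees(np.arctan2(e[1],e[0]))%180)
F=P[(P[:,2]<np.percentile(P[:,2],95)-6)];print('front',len(F),F.mean(0).round(1),F.min(0),F.max(0))
br=(S>60)&(H>10)&(H<30)&(C[...,2]>62)&(C[...,2]<68)&(np.hypot(C[...,0]-465.5,C[...,1]+141.3)<19)
K=np.array([[s['fx'],0,s['cx']],[0,s['fy'],s['cy']],[0,0,1.]])
# slot far edge & side edges at z=65
med=np.median(V[br])
v,u=np.mgrid[200:232,305:335];pt=cv2.undistortPoints(np.c_[u.ravel(),v.ravel()].reshape(-1,1,2).astype(float),K,np.array(s['dist'])).reshape(-1,2)
d=R.from_quat(s['orientation']).apply(np.c_[pt[:,0],-pt[:,1],-np.ones(len(pt))]);o=np.array(s['xyz'])*1000
Q=o+d*((65-o[2])/d[:,2])[:,None];dark=(V[200:232,305:335].ravel()<.72*med)
for vv in range(204,224,2):
    k=dark&(v.ravel()==vv)
    if k.any(): print(vv,'x',Q[k,0].mean().round(1),'y',Q[k,1].min().round(1),Q[k,1].max().round(1),k.sum())
```

```text
1929 (array([   0,    0,   51,   74,   98,   98,  114,  197, 1205,   76,    1]), array([110, 115, 120, 125, 130, 135, 140, 145, 150, 155, 160, 165]))
top 1282 [ 463.5 -141.6  153.6] ((458.1493225097656, -148.61892700195312), (34.65080261230469, 36.901939392089844), 72.01764678955078) 176.75640646670522
front 534 [ 450.5 -140.6  136.6] [ 449.00893809 -146.40852879  120.82276206] [ 454.69820895 -135.43932488  148.24007921]
206 x 458.0 y -143.3 -136.9 10
208 x 459.5 y -144.1 -136.3 12
210 x 461.0 y -144.3 -136.4 12
212 x 462.5 y -144.4 -136.5 12
214 x 464.0 y -144.5 -136.6 12
216 x 465.6 y -144.6 -136.7 12
218 x 467.1 y -144.7 -136.8 12
220 x 468.7 y -144.8 -136.9 12
222 x 470.2 y -144.9 -136.9 12
```

>>> carry_out(increments=[[[0,0.5,0],0.2],[[0,0,6],0],[[0,0,6],0],[[0,0,5],0],[[0,0,2],0]])

```text
time_s: 21.95
eef_pos: [0.4638, -0.1404, 0.0788]
tool_rot: [0.034, 0.999, 0.0, -0.001]
force: [-0.0, -0.2, -0.9]
finger_gap: 0.109
grip_force: 45.4
```

>>> carry_out(increments=[[[0,0,2],0],[[0,0,2],0],[[0,0,2],0],[[0,0,1],0],[[0,0,0],0]])

```text
time_s: 22.37
eef_pos: [0.4644, -0.1406, 0.0728]
tool_rot: [0.034, 0.999, 0.0, -0.0]
force: [-0.2, 0.2, -0.5]
finger_gap: 0.112
grip_force: 45.4
```

Run:
```python
from see import *
show()
```

```text
t 22.37 p [ 464.4 -140.6   72.8] phi 176.15 zax [-3.e-04  0.e+00 -1.e+00] F [-0.2  0.2 -0.5] gap 0.112 gf 45.4 j [-0.45  0.43  1.81 -0.    0.9  -1.96]
```

>>> carry_out(increments=[[[0,0,1],0],[[0,0,1],0],[[0,0,1],0],[[0,0,0.7],0],[[0,0,0.5],0]])

```text
time_s: 22.78
eef_pos: [0.4644, -0.1407, 0.0693]
tool_rot: [0.034, 0.999, -0.0, 0.0]
force: [-3.0, 1.4, 6.4]
finger_gap: 0.111
grip_force: 46.4
```

>>> carry_out(increments=[[[0.5,0,0.6],0],[[-0.5,0,0.6],0],[[-0.5,0,0.6],0],[[0.5,0,0.6],0],[[0,0,0],0]])

```text
time_s: 23.2
eef_pos: [0.4644, -0.1407, 0.067]
tool_rot: [0.034, 0.999, -0.0, 0.0]
force: [-2.8, 1.5, 6.2]
finger_gap: 0.107
grip_force: 46.7
```

Run:
```python
from see import *
show()
```

```text
t 23.2 p [ 464.4 -140.7   67. ] phi 176.15 zax [ 3.e-04 -5.e-04 -1.e+00] F [-2.8  1.5  6.2] gap 0.107 gf 46.7 j [-0.45  0.44  1.82 -0.    0.88 -1.96]
```

>>> carry_out(increments=[[[0.5,0,0.6],0],[[-0.5,0,0.6],0],[[-0.5,0,0.6],0],[[0.5,0,0.6],0],[[0,0,0.3],0]])

```text
time_s: 23.62
eef_pos: [0.4644, -0.1408, 0.0647]
tool_rot: [0.034, 0.999, -0.0, 0.0]
force: [-4.4, 0.8, 11.7]
finger_gap: 0.108
grip_force: 47.2
```

>>> carry_out(increments=[[[0.5,0,0.6],0],[[-0.5,0,0.6],0],[[-0.5,0,0.6],0],[[0.5,0,0.6],0],[[0,0,0.3],0]])

```text
time_s: 24.03
eef_pos: [0.4644, -0.1408, 0.0618]
tool_rot: [0.034, 0.999, -0.0, 0.0]
force: [-3.4, 0.9, 9.5]
finger_gap: 0.106
grip_force: 46.9
```

>>> carry_out(increments=[[[0.5,0,0.6],0],[[-0.5,0,0.6],0],[[-0.5,0,0.6],0],[[0.5,0,0.6],0],[[0,0,0.3],0]])

```text
time_s: 24.45
eef_pos: [0.4645, -0.1407, 0.0591]
tool_rot: [0.034, 0.999, -0.0, 0.0]
force: [-3.5, 0.5, 9.7]
finger_gap: 0.109
grip_force: 47.0
```

>>> carry_out(increments=[[[0.5,0,0.6],0],[[-0.5,0,0.6],0],[[-0.5,0,0.6],0],[[0.5,0,0.6],0],[[0,0,0.3],0]])

```text
time_s: 24.87
eef_pos: [0.4645, -0.1408, 0.0566]
tool_rot: [0.034, 0.999, -0.0, 0.0]
force: [-3.8, 1.2, 13.4]
finger_gap: 0.111
grip_force: 47.3
```

>>> carry_out(increments=[[[0.5,0,0.6],0],[[-0.5,0,0.6],0],[[-0.5,0,0.6],0],[[0.5,0,0.6],0],[[0,0,0.3],0]])

```text
time_s: 25.28
eef_pos: [0.4645, -0.1408, 0.0538]
tool_rot: [0.034, 0.999, -0.0, 0.0]
force: [-3.6, -0.5, 10.5]
finger_gap: 0.11
grip_force: 47.0
```

Run:
```python
from see import *
show()
s=np.load('pics/w11.npy',allow_pickle=True).item()
s,C,Y,Rd,G,B,H,S,V,z=see('w12')
p=st()[0]
b=(S>120)&(H>100)&(H<125)&(np.hypot(C[...,0]-p[0],C[...,1]-p[1])<35);P=C[b]
t=P[P[:,0]>456];print('bow top z',np.percentile(t[:,2],[20,50,80,95]).round(1),'TCP+53.5=',p[2]+53.5)
```

```text
t 25.28 p [ 464.5 -140.8   53.8] phi 176.15 zax [ 7.e-04 -7.e-04 -1.e+00] F [-3.6 -0.5 10.5] gap 0.11 gf 47.0 j [-0.45  0.46  1.83 -0.    0.85 -1.96]
bow top z [107.1 107.6 108.1 113.3] TCP+53.5= 107.1797163693622
```

>>> carry_out(increments=[[[0.5,0,0.6],0],[[-0.5,0,0.6],0],[[-0.5,0,0.6],0],[[0.5,0,0.6],0],[[0,0,0.3],0]])

```text
time_s: 25.75
eef_pos: [0.4646, -0.1408, 0.0513]
tool_rot: [0.034, 0.999, -0.0, 0.0]
force: [-4.0, 0.8, 15.0]
finger_gap: 0.107
grip_force: 47.7
```

>>> carry_out(increments=[[[0.5,0,0.3],0],[[-0.5,0,0.3],0],[[-0.5,0,0.3],0],[[0.5,0,0.3],0],[[0,0,0],0]])

```text
time_s: 26.17
eef_pos: [0.4647, -0.1409, 0.0512]
tool_rot: [0.034, 0.999, -0.001, 0.001]
force: [-7.5, 1.9, 22.6]
finger_gap: 0.11
grip_force: 49.1
```

>>> carry_out(increments=[[[0,0,-0.4],3],[[0,0.1,0],5],[[0,0.1,0],5],[[0,0.1,0],5],[[0,0.1,0],5]])

```text
time_s: 26.58
eef_pos: [0.4649, -0.1406, 0.0512]
tool_rot: [0.234, 0.972, -0.0, 0.001]
force: [-4.7, 0.8, 17.9]
finger_gap: 0.107
grip_force: 48.3
```

>>> carry_out(increments=[[[0,0.1,0],5],[[0,0.1,0],5],[[0,0.1,0],5],[[0,0.1,0],5],[[0,0,0],0]])

```text
time_s: 27.0
eef_pos: [0.4652, -0.1405, 0.0512]
tool_rot: [0.4, 0.917, -0.0, 0.001]
force: [-5.4, -0.4, 18.6]
finger_gap: 0.109
grip_force: 48.2
```

Run:
```python
from see import *
show();print(np.round(env.observe()['wrist_torque'],3))
s,C,Y,Rd,G,B,H,S,V,z=see('w13')
p=st()[0]
b=(S>120)&(H>100)&(H<125)&(np.hypot(C[...,0]-p[0],C[...,1]-p[1])<35);P=C[b];t=P[(P[:,2]>102)&(P[:,2]<111)];e=np.linalg.svd(t[:,:2]-t[:,:2].mean(0))[2][0]
print('bow top z',np.percentile(t[:,2],50).round(1),len(t),t.mean(0).round(1),np.degrees(np.arctan2(e[1],e[0]))%180)
```

```text
t 27.0 p [ 465.2 -140.5   51.2] phi 132.9 zax [ 0.0018 -0.0016 -1.    ] F [-5.4 -0.4 18.6] gap 0.109 gf 48.2 j [-0.45  0.47  1.84 -0.    0.84 -1.2 ]
[0.112 1.026 0.03 ]
bow top z 105.0 1265 [ 464.5 -139.   105. ] 133.15297653515447
```

>>> carry_out(increments=[[[0,0.1,0],5],[[0,0.1,0],5],[[0,0.1,0],5],[[0,0.1,0],5],[[0,0.1,0],5]])

```text
time_s: 27.47
eef_pos: [0.4657, -0.1405, 0.0512]
tool_rot: [0.588, 0.809, -0.0, 0.001]
force: [-5.8, -1.1, 17.8]
finger_gap: 0.105
grip_force: 48.1
```

>>> carry_out(increments=[[[0,0.1,0],5],[[0,0.1,0],5],[[0,0.1,0],5],[[0,0.1,0],5],[[0,0,0],3]])

```text
time_s: 27.88
eef_pos: [0.4661, -0.1407, 0.0512]
tool_rot: [0.738, 0.675, -0.0, 0.002]
force: [-5.4, -1.1, 17.1]
finger_gap: 0.107
grip_force: 48.1
```

>>> carry_out(increments=[[[0,0,0],3],[[0,0,0],3],[[0,0,0],2],[[0,0,0],0],[[0,0,0],0]])

```text
time_s: 28.3
eef_pos: [0.4658, -0.1403, 0.0512]
tool_rot: [0.782, 0.624, -0.0, 0.001]
force: [-6.2, -0.5, 18.6]
finger_gap: 0.107
grip_force: 48.3
```

```bash
cat > chk.py <<'E'
from see import *
import sys
show();print(np.round(env.observe()['wrist_torque'],3))
s,C,Y,Rd,G,B,H,S,V,z=see(sys.argv[1])
p=st()[0]
b=(S>120)&(H>100)&(H<125)&(np.hypot(C[...,0]-p[0],C[...,1]-p[1])<35);P=C[b];t=P[(P[:,2]>102)&(P[:,2]<109)];e=np.linalg.svd(t[:,:2]-t[:,:2].mean(0))[2][0]
print('bow top z',np.percentile(t[:,2],50).round(1),len(t),t.mean(0).round(1),np.degrees(np.arctan2(e[1],e[0]))%180)
a=s['color'][100:340,180:460];b=snap('top',sys.argv[1]+'t')['color'][190:245,290:420]
cv2.imwrite('pics/v'+sys.argv[1]+'.png',np.vstack([cv2.resize(a,(560,320)),cv2.resize(b,(560,237),interpolation=cv2.INTER_CUBIC)])[:,:,::-1])
E
python3 chk.py w14
```

```text
t 28.3 p [ 465.8 -140.3   51.2] phi 77.18 zax [ 0.0012 -0.002  -1.    ] F [-6.2 -0.5 18.6] gap 0.107 gf 48.3 j [-0.45  0.47  1.83 -0.    0.84 -0.22]
[-0.264  1.339  0.114]
bow top z 104.9 1230 [ 466.3 -138.6  104.9] 77.70108274847895
```

>>> carry_out(increments=[[[0,0,0],2],[[0,0,0],2],[[0,0,0],0],[[0,0,0],0],[[0,0,0],0]])

```text
time_s: 28.82
eef_pos: [0.4658, -0.1403, 0.0513]
tool_rot: [0.803, 0.596, -0.0, 0.001]
force: [-6.6, -0.5, 19.4]
finger_gap: 0.114
grip_force: 48.4
```

```bash
python3 chk.py w15
```

```text
t 28.82 p [ 465.8 -140.3   51.3] phi 73.22 zax [ 0.0012 -0.0021 -1.    ] F [-6.6 -0.5 19.4] gap 0.114 gf 48.4 j [-0.45  0.47  1.83 -0.    0.84 -0.16]
[-0.195  1.302  0.384]
bow top z 104.9 1217 [ 466.3 -138.6  104.9] 73.70799607565121
```

View pics/vw15.png

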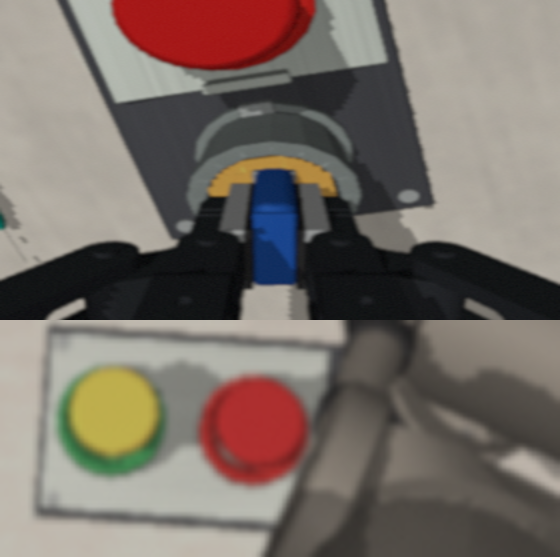

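The torque jumped from 0.11 to 0.38 N m, so the plug is at its stop. The picture shows the bolt drawn clear of the tray, the bow top at 105 mm (fully home), yellow in green and red in red. I'm handing it in while holding.

```bash
python3 -c "
from plan import *
show();print(env.finish_job())"
```

```text
t 28.92 p [ 465.8 -140.4   51.3] phi 73.22 zax [ 0.0012 -0.0021 -1.    ] F [-7.1 -0.5 19.1] gap 0.107 gf 48.4 j [-0.45  0.47  1.83 -0.    0.84 -0.16]
the job is handed in; nothing more can be done
None
```

The job is handed in at 28.9 s: yellow pot seated in the green nest, red pot in the red nest after one failed grasp that nudged it upright about 6 mm, and the key fully home, turned to its stop and still gripped, with the bolt seen drawn clear of the tray.

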